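Fetch a test cartridge from the tip-out bin and load the reader

ROBOT

A 7-joint arm with a two-finger parallel gripper is mounted at the origin on the work surface. World frame = base frame: x ahead of the robot, y to its left, z up, the work surface at z = 0. Lengths are in mm, angles in rad, forces in N, time in s.
With the tool pointing down it reaches from about 400 to 875 mm from the base axis. Payload 19.3 kg.
Tool frame: the origin (TCP) lies at the very end of the fingers, on their centre line; the grasp point (between the pads) lies 19 mm behind it (grip_point_offset is the z of the grasp point in the tool frame, in mm); z points along the fingers, x is the direction in which the jaws open and shut, and the axes are right-handed (so a half turn about z gives the same grasp; the last joint's range is limited). The gripper opens to 85 mm and grips with 20 to 120 N. Pads are 22 mm wide; open, the fingers measure 114 mm over their backs; the gripper's body (76 mm by 85 mm) begins 54 mm behind the grasp point. The pads swing forward as they close: fully open they stand 13 mm farther back than shut.
Start: joints at [-1.243, 0.521, -0.036, 1.599, 0.021, 1.021, -0.113], TCP at [242.137, 576.181, 231.291] pointing down, gripper open.
Joint ranges: [-2.91, 2.91], [-0.3, 2.13], [-1.5, 1.42], [0.17, 2.43], [-1.26, 4.41], [0.16, 1.93], [-2.52, 2.52]. Speed limits (rad/s): [1.89, 1.89, 2.39, 2.39, 3.01, 3.01, 3.01].

INTERFACE

Orientations are given as a 3x3 rotation matrix whose columns are the frame's x, y, z axes.
In Python, from workcell import movep, movel, goto_joints, open_gripper, clamp, wait, inverse_kinematics, read_state, camera, PlanningError, finish_job, grip_point_offset gives the robot as it stands. Calls block until the motion is done:
- movep(position, orientation): joint-space move of the TCP to a pose.
- movel(position, frame=None, max_speed=150, guard=None): straight line of the TCP; frame=None keeps the orientation; max_speed is the mean speed in mm/s. With guard (N) it stops when the force on the tool has changed by that much, and returns True; else False.
- goto_joints(angles): joint-space move.
- open_gripper() and clamp(): open the fingers fully, or close them until they stop; the grip force is fixed at half the most.
- wait(seconds).
- inverse_kinematics(position, orientation): joint angles nearest the present ones, or None.
- read_state(): the state.
- camera(name): name is "scene" or "top" or "wrist"; returns a dict with "image" (384x512x3 uint8, blue, green, red), "range_z" (384x512 float32, mm along the optical axis (not along the pixel's ray), 0 where there is no reading), "fx", "fy", "cx", "cy" (pixels), "cam_to_world" (4x4, takes a point from camera to world coordinates). Camera axes: x right, y up, looking along -z (the intrinsics and any distortion apply to the point x, -y, -z); pixel columns grow to the right and rows downward; lengths in mm; the calibration is good to about 2 mm. A picture is of the moment at which its call begins.
A pose or a line that the arm cannot do raises PlanningError and nothing moves.
- finish_job(): hands the job in, once; it reports no verdict.
The state is a dict: "time": time; "qpos": joint angles; "qvel": joint speeds; "joint_efforts": joint torques, N m; "eef_pos": TCP position; "tool_rot": TCP orientation; "ft_force": force on the tool from outside, world axes, zero at the start; "torque": the same for the moment, N m; "finger_gap": finger opening in mm.
Only numpy, scipy, OpenCV 4.12 (cv2) and the standard library are available. Lean on these libraries where they do the work, as an engineer would, in place of code of your own. Each camera call takes 0.05 s, during which the arm holds its last target. There are 200 camera calls.

TASK

Tilt the left-hand bin of the tip-out unit forward until it is fully open, lift out the test cartridge that stands in it and lay it flat on the bench top, window up, and let go of it. Then take it up again and slide it nose first, window up, into the reader's slot until it is fully home, and tip the bin shut again. Do not drop the cartridge, keep the right-hand bin closed, and leave the other things on the bench where they are.

Things in the scene. Friction and masses are not known exactly. Their poses are not given: they have to be found in the camera images.
- tilt_unit: bench-top tip-out bin unit, fixed: white housing 348 wide (y), 130 deep (x), 166 mm high, bare top, two clear bins side by side. Origin under its centre; +x from its front (65 mm from the origin, on the -x side) to its back, +y left as seen facing the front. Left bin's middle at y = +84 mm, right bin's at -84
- left_bin (a joint): tilt of the left bin about its bottom front pivot, rad: 0 shut (upright), grows as the top tilts forward and down towards the robot, 0.96 fully open on a stop. Turns easily (about 1 N at the lip, light damping). Past about 0.6 its weight carries it to the open stop and holds it there; below about 0.2 its weight carries it shut
- right_bin (a joint): tilt of the right bin, same meaning; it starts shut (0)
- left_bin_hinge (a point): middle of the left bin's pivot, 12 mm above the bench, 5 mm behind the housing's front plane. Its frame tilts with the bin; bin shut: x to the back, y left, z up. In it: bin 160 wide (inside 154), flat front panel x -7 to -3, z -8 to 150 mm; side walls slope from z = 150 at the front to 70 mm at the back, x = 100
- left_bin_floor (a point): inside floor of the left bin under the cartridge, at x = 18, z = -5 mm in the bin frame; frame tilts with the bin. Two upright ribs on the front panel's inside (bin y = +-12, 4 wide, x -3 to 7, to z = 120 mm) hold the cartridge 10 mm off the panel. A keeper rib across the floor (x 31 to 34 mm, 15 mm high) stands behind its foot
- left_bin_lip (a point): middle of the top edge of the left bin's pull lip; x = -6.5, z = 188 mm in the bin frame (200 mm above the bench when shut); frame tilts with the bin. Grey upright flange 90 mm wide (y), 7 thick (bin x -10 to -3), rolled top edge 10 thick; shut, it stands 34 mm above the housing's top, free behind and in front: hook it from behind or pinch it from above; push it back from the front to shut
- cartridge: white test cartridge 130 x 50 x 20 mm, 65 to 125 g. Origin mid-length, mid-width, on its underside; +x to the nose, z out of the face with the dark-framed window. Middle part 50 wide (x -22 to 45). Starts nose up on the left bin's floor, within 15 mm of the bin's middle, underside to the front panel, window to the back; tilted, it leans on the ribs; draw it 20 mm up along the panel to clear the keeper rib
- cartridge_nose (a point): underside of the cartridge's nose tip, x = +65 mm; frame as the cartridge. The nose is the last 20 mm: 40 mm wide, from 1 to 18 mm above the underside
- cartridge_grip (a point): middle of the cartridge's ribbed grip end, x = -45 mm, 10 mm above its underside; frame as the cartridge. The grip end is 43 mm long (x -65 to -22), 40 mm wide, 20 thick
- reader: cartridge reader, fixed: white box 190 wide (y), 165 mm high, sloping screen; low snout (74 high, 110 wide) with the slot, and a flat loading deck (100 wide, 30 mm high) before it. Origin under the main box; +x is the way the cartridge goes in, z up. Deck from x = -200, mouth at -120, main box (100 mm high at its front edge) -70 to +130 mm
- reader_mouth (a point): middle of the slot's mouth at deck level (30 mm above the bench); axes as the reader. Slot 55 wide and 27 mm high above the deck, flared to about 72 mm wide over the first 14 mm; the deck sticks out 80 mm in front
- reader_stop (a point): middle of the slot's end stop, 85 mm beyond the mouth (+x), at deck level; axes as the reader. A cartridge fully home has its nose against it and only its grip end in the open, so it is taken (or pushed) by the grip end to go in. Light sliding friction, no catch
- tube_rack_a: black 12-well tube rack, 110 x 86 x 42 mm, two capped tubes standing in it (to 84 mm high); origin under its centre
- tube_rack_b: black 12-well tube rack, empty, 110 x 86 x 42 mm; origin under its centre
- dropper_a: white dropper bottle, 32 mm diameter, 82 mm tall; origin under its centre
- dropper_b: another such dropper bottle
- timer: round bench timer lying flat, 68 mm diameter, 16 mm thick; origin under its centre
- cassette_a: small white test cassette lying flat, 70 x 22 x 6 mm (not the cartridge); origin under its centre
- cassette_b: another such small cassette

How it is judged (in metres and radians):
On the way, in this order (a step that is already met when the one before it is completed fails the run):
1. the left bin is tilted fully open (value of joint left_bin above 0.85 rad), for 0.2 s.
2. the cartridge lies flat on the bench, window up, let go and at rest (height (world z) of cartridge below 0.004 m and angle between cartridge's own z axis and vertical below 0.1 rad and contact force between cartridge and the fingers below 0.1 N and linear speed of cartridge below 0.03 m/s), for 0.2 s.
3. the cartridge is fully home in the reader's slot, nose first, window up (x of cartridge_nose in the frame of reader_stop above -0.005 m and y of cartridge_nose in the frame of reader_stop between -0.008 and 0.008 m and z of cartridge_nose in the frame of reader_stop below 0.007 m and angle between the x axis of cartridge and the x axis of reader, either way round below 0.1 rad and angle between cartridge's own z axis and vertical below 0.1 rad), for 0.2 s.
At the end, for the whole second after the job is handed in: the cartridge is in the reader's slot nose first and window up, its nose within 5 mm of the end stop and 8 mm of the slot's middle, flat and in line within 0.1 rad, at rest; both bins are shut (within 0.06 rad) (all of step 3 and linear speed of cartridge below 0.02 m/s and value of joint each of left_bin, right_bin below 0.06 rad); the robot touches nothing.
It fails at once if the cartridge is dropped (it falls free of the fingers faster than 0.8 m/s, a fall of some 33 mm) (linear speed of cartridge above 0.8 m/s and contact force between cartridge and anything else below 0.05 N).
It fails at once if the right-hand bin is opened (beyond 0.2 rad) (value of joint right_bin above 0.2 rad).
It fails at once if another thing on the bench is shoved more than 40 mm or knocked over (distance of any of tube_rack_a, tube_rack_b, dropper_a, dropper_b, timer, cassette_a, cassette_b from where it was at the start of the episode above 0.04 m or angle between any of tube_rack_a, tube_rack_b, dropper_a, dropper_b, timer, cassette_a, cassette_b's own z axis and vertical above 0.6 rad).
It also fails if it takes over 72 s, if anything falls off the work surface, if the arm or the gripper's body presses on something with over 40 N, if the wrist force passes 120 N, or if a joint passes its speed limit or range.

## Working session

There is one attempt and no reset: what is moved stays moved. The work goes in short steps, each a Python script; the robot and the scene stay as the last script left them, time stands still between calls to the robot, and variables do not carry over. Pictures are saved under pics/ and viewed, about 8 in all and at most 12, crops included, and the job is handed in when it is done.

```bash
ls; mkdir -p pics; python3 - <<'E'
from workcell import *
import cv2, numpy as np, pickle
a=camera("scene"); b=camera("top")
pickle.dump((a,b),open("first.pkl","wb"))
for n,c in (("scene",a),("top",b)):
    cv2.imwrite(f"pics/{n}1.png",cv2.resize(c["image"],(800,600)))
    print(n,c["fx"],c["fy"],c["cx"],c["cy"],np.round(c["cam_to_world"],3).tolist(), [k for k in c])
s=read_state(); print(s); print(grip_point_offset)
E
```

```text
pics
scene 481.3097358287032 481.3097358287032 257.65725374019377 189.47248570386495 [[-0.569, 0.784, -0.249, 205.502], [-0.822, -0.543, 0.169, 195.64], [-0.003, 0.301, 0.954, 1372.314], [0.0, 0.0, 0.0, 1.0]] ['image', 'range_z', 'fx', 'fy', 'cx', 'cy', 'cam_to_world']
top 369.0265435332896 369.0265435332896 262.7332249146736 184.75450707902272 [[0.004, 0.987, -0.163, 361.439], [-1.0, 0.004, 0.003, -33.441], [0.004, 0.163, 0.987, 1128.16], [0.0, 0.0, 0.0, 1.0]] ['image', 'range_z', 'fx', 'fy', 'cx', 'cy', 'cam_to_world']
{'time': 0.1, 'qpos': array([-1.24320589,  0.52192606, -0.0363257 ,  1.5999225 ,  0.02119491,
        1.02110269, -0.112766  ]), 'qvel': array([-8.17307269e-04, -3.71965497e-03, -7.92109441e-04, -1.48241408e-03,
        2.57516799e-05, -1.85237392e-03,  1.76104539e-03]), 'joint_efforts': array([ 1.93321328e-03, -9.28498507e+01,  1.98380649e+00, -3.70529222e+01,
        1.82239129e-02,  5.27919809e-03,  5.87448221e-05]), 'eef_pos': array([242.03240304, 575.922164  , 230.81117738]), 'tool_rot': array([[ 3.87365184e-01,  9.21926306e-01, -3.17440298e-04],
       [ 9.21925848e-01, -3.87365309e-01, -9.20645267e-04],
       [-9.71732449e-04,  6.39695076e-05, -9.99999526e-01]]), 'ft_force': array([ 0.59631483, -0.11657902,  0.20459199]), 'torque': array([-0.02355719,  0.05436607,  0.01479264]), 'finger_gap': 85.14063895998507}
-18.700000000000003
```

View pics/scene1.png

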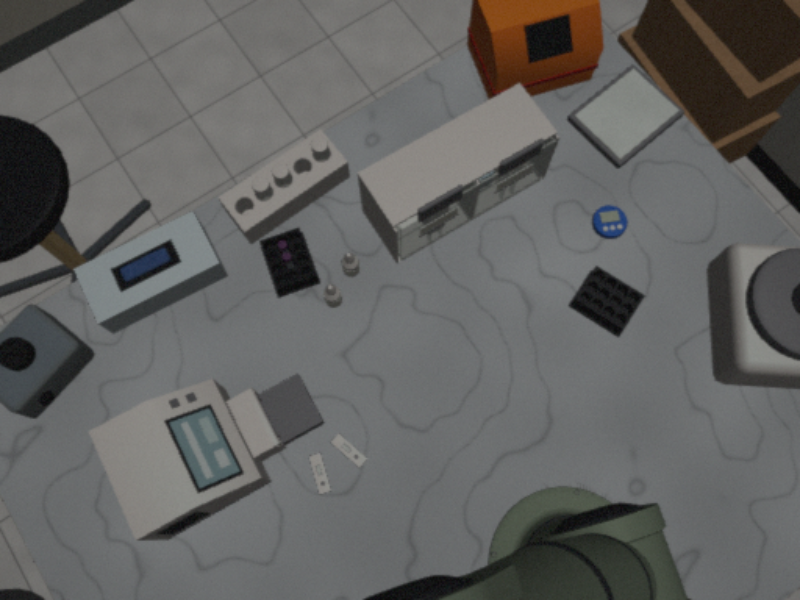

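View pics/top1.png

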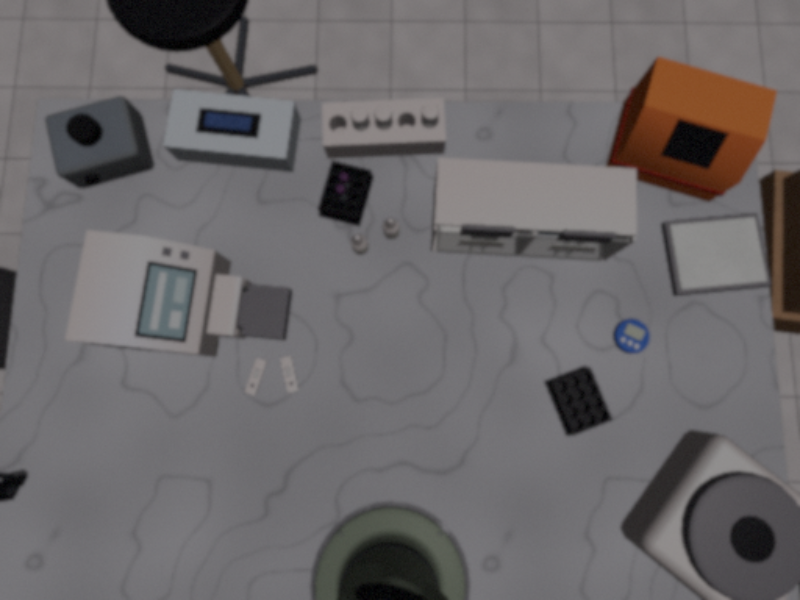

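Both views show the unit at upper middle (top view pixels ~435–637, 160–260), the reader on the left with its deck facing −y (deck ~240–290, 280–340). The droppers are at ~(360,240) and (390,225), and the cassettes at ~(256,376) and (289,374). Next I'll measure from the range data.

```bash
cat > h.py <<'E'
import numpy as np, cv2
from workcell import *
def cloud(c):
    v,u=np.mgrid[0:384,0:512]; d=c["range_z"]
    p=np.stack([(u-c["cx"])/c["fx"]*d,-(v-c["cy"])/c["fy"]*d,-d],-1)
    T=c["cam_to_world"]; P=p@T[:3,:3].T+T[:3,3]; P[d<=0]=np.nan
    return P
def sel(P,z0,z1,box):
    m=(P[...,2]>z0)&(P[...,2]<z1)&(P[...,0]>box[0])&(P[...,0]<box[1])&(P[...,1]>box[2])&(P[...,1]<box[3])
    return P[m]
def rect(Q):
    r=cv2.minAreaRect(Q[:,:2].astype(np.float32)); return r, cv2.boxPoints(r)
def px(P,u,v):  # pixel in 800x600 picture
    return P[int(v*0.64),int(u*0.64)]
E
python3 - <<'E'
from h import *
import pickle
np.set_printoptions(precision=1,suppress=True)
for n,c in zip(("scene","top"),pickle.load(open("first.pkl","rb"))):
    P=cloud(c)
    print(n,"bench z",np.nanmedian(sel(P,-20,12,(350,550,-100,100))[:,2]), np.nanstd(sel(P,-20,12,(350,550,-100,100))[:,2]))
    for nm,z0,z1,box in (("unit",158,174,(550,950,-450,100)),("lips",190,212,(550,950,-450,100)),("deck",24,36,(380,700,150,420)),("snout",68,80,(380,700,200,450)),("rd",90,180,(380,800,300,800))):
        Q=sel(P,z0,z1,box)
        if len(Q)<5: print(nm,len(Q)); continue
        r,b=rect(Q); print(nm,len(Q),"c",np.array(r[0]),"s",np.array(r[1]),r[2],"z",np.median(Q[:,2]),"pts",b.ravel())
if 1:
    pts=dict(dropA=(360,238),dropB=(391,222),cass1=(256,376),cass2=(289,374),rackA=(346,192),rackB=(578,400),whitebox=(385,140))
    for k,(u,v) in pts.items(): print(k,px(P,u,v))
E
```

```text
scene bench z 1.5842268070023238 2.913227969439957
unit 5003 c [ 737.1 -261.8] s [364.2 255. ] 87.07463073730469 z 167.7472967471415 pts [ 600.5 -437.1  855.2 -450.1  873.8  -86.5  619.1  -73.4]
lips 262 c [ 615.  -248.3] s [258.2  12.4] 87.26651000976562 z 200.0867191974121 pts [ 602.7 -377.   615.1 -377.6  627.4 -119.7  615.  -119.1]
deck 1040 c [476.  295.1] s [183.3 201.9] 66.21100616455078 z 31.176675055468877 pts [346.7 252.  531.4 170.6 605.4 338.3 420.6 419.7]
snout 814 c [479.7 338.9] s [116.  218.3] 54.83028030395508 z 75.22252018387553 pts [357.  354.3 535.5 228.6 602.3 323.4 423.9 449.1]
rd 7208 c [613.8 460.7] s [452.6 254.5] 16.55428123474121 z 160.1528612861291 pts [360.6 518.2 433.1 274.3 867.  403.2 794.5 647.2]
top bench z 0.6069188335682156 2.0916872329682397
unit 5648 c [ 736.8 -262.6] s [362.8 252.4] 86.9535903930664 z 166.56155113178028 pts [ 601.1 -437.   853.2 -450.4  872.4  -88.1  620.4  -74.7]
lips 269 c [ 615.7 -248.2] s [257.2  10.9] 86.95079040527344 z 199.55318193470453 pts [ 603.4 -376.4  614.3 -376.9  628.  -120.1  617.1 -119.5]
deck 1014 c [488.1 277.1] s [156.  192.8] 73.54944610595703 z 30.613576522816743 pts [373.6 229.6 558.5 175.  602.7 324.6 417.8 379.2]
snout 761 c [479.9 339.2] s [116.4 218.9] 54.901466369628906 z 74.37586602247711 pts [356.9 354.5 536.  228.6 602.9 323.9 423.8 449.7]
rd 6319 c [615.  460.4] s [450.8 255.8] 15.9743070602417 z 157.8569123194875 pts [363.1 521.3 433.5 275.4 866.9 399.5 796.5 645.4]
dropA [631.6  59.3  79.5]
dropB [661.8   1.1  80.5]
cass1 [377.6 261.5   8. ]
cass2 [380.8 198.6   8.4]
rackA [736.2  92.1  41. ]
rackB [ 333.6 -345.6   40.7]
whitebox [834.4  15.5  62.6]
```

```bash
cat >> h.py <<'E'
from scipy.spatial.transform import Rotation as Ro
def comp(P,z0,z1,box,k=3):
    "largest image component in a height band, 3-px opened"
    m=((P[...,2]>z0)&(P[...,2]<z1)&(P[...,0]>box[0])&(P[...,0]<box[1])&(P[...,1]>box[2])&(P[...,1]<box[3])).astype(np.uint8)
    if k: m=cv2.morphologyEx(m,cv2.MORPH_OPEN,np.ones((k,k),np.uint8))
    n,l,s,_=cv2.connectedComponentsWithStats(m); i=1+np.argmax(s[1:,4]); return P[l==i]
def ext(Q,yaw):
    "extents (1..99 pct) along yawed axes"
    e=np.array([[np.cos(yaw),np.sin(yaw)],[-np.sin(yaw),np.cos(yaw)]])@Q[:,:2].T
    return np.percentile(e,[.5,99.5],axis=1).T
E
python3 - <<'E'
from h import *
import pickle
np.set_printoptions(precision=1,suppress=True)
for n,c in zip(("scene","top"),pickle.load(open("first.pkl","rb"))):
    P=cloud(c); print(n)
    for nm,z0,z1,box in (("unit",160,174,(550,950,-450,-70)),("lipL",190,212,(590,640,-230,-110)),("lipR",190,212,(590,640,-400,-270)),("deck",24,38,(410,560,150,320)),("snout",68,82,(400,600,250,400)),("rdtop",95,180,(380,700,330,700))):
        Q=comp(P,z0,z1,box,0 if "lip" in nm else 3)
        r,b=rect(Q); print(nm,len(Q),"c",np.array(r[0]),"s",np.array(r[1]),round(r[2],2),"z",np.median(Q[:,2]),"mean",Q.mean(0),"pts",b.ravel())
E
```

```text
scene
unit 4671 c [ 687.4 -252.4] s [350.1 125.4] 86.84 z 167.8740759174641 mean [ 687.1 -247.   167.9] pts [ 615.2 -423.7  740.4 -430.6  759.7  -81.1  634.5  -74.1]
lipL 138 c [ 619.1 -163.8] s [89.  11.8] 87.98 z 200.42596722141616 mean [ 618.2 -163.   199.7] pts [ 611.7 -208.1  623.5 -208.5  626.6 -119.5  614.8 -119.1]
lipR 124 c [ 610.3 -332. ] s [90.6 11. ] 87.37 z 199.74559982920107 mean [ 609.7 -330.3  199.9] pts [ 602.8 -377.   613.7 -377.5  617.9 -287.   606.9 -286.5]
deck 1008 c [499.3 243.5] s [ 81.7 100.7] 84.71 z 31.33617624853207 mean [498.6 244.   31.3] pts [445.4 207.4 545.7 198.1 553.2 279.5 453.  288.8]
snout 791 c [505.1 307.2] s [ 52.1 111.7] 84.44 z 75.36198747263597 mean [504.7 307.4  75.2] pts [446.9 286.7 558.1 275.8 563.2 327.7 452.  338.6]
rdtop 6753 c [516.9 431.9] s [201.3 193.1] 84.65 z 162.0290453937107 mean [510.6 434.2 150.2] pts [411.4 340.7 603.7 322.7 622.5 523.1 430.2 541.1]
top
unit 5402 c [ 687.  -252.6] s [347.9 122.9] 87.03 z 166.61912455939432 mean [ 686.7 -252.4  166.6] pts [ 616.6 -423.1  739.4 -429.5  757.4  -82.1  634.6  -75.7]
lipL 135 c [ 620.1 -164. ] s [88.5 10.7] 87.3 z 199.55318193470453 mean [ 619.1 -163.9  199.2] pts [ 612.7 -207.9  623.4 -208.5  627.6 -120.1  616.9 -119.6]
lipR 134 c [ 610.9 -331.9] s [89.6 10.4] 87.42 z 199.5268903589295 mean [ 610.4 -330.9  199.5] pts [ 603.7 -376.4  614.1 -376.9  618.1 -287.4  607.7 -287. ]
deck 971 c [500.4 247. ] s [90.4 99.8] 84.62 z 30.634597914818414 mean [499.7 245.2  30.6] pts [446.4 206.6 545.8 197.3 554.3 287.3 454.9 296.7]
snout 715 c [506.1 306.7] s [ 53.5 109.9] 84.21 z 74.45959343683876 mean [506.3 307.3  74.5] pts [448.8 285.6 558.1 274.5 563.5 327.8 454.2 338.8]
rdtop 5945 c [517.6 431.5] s [203.1 191.8] 84.98 z 160.55103560640828 mean [515.  428.2 149. ] pts [413.2 338.7 604.2 321.9 622.  524.2 430.9 541. ]
```

```bash
cat >> h.py <<'E'
yu=np.deg2rad(-3.05); yr=np.deg2rad(84.7)
RU=Ro.from_euler('z',yu).as_matrix(); PIV=np.array([626.8,-164.2,12.])
def binR(a): return RU@Ro.from_euler('y',-a).as_matrix()     # bin frame axes in world
def binP(a,p): return PIV+binR(a)@np.array(p,float)
def lipR(a,s=1): # tool frame pinching lip from above
    B=binR(a); return np.column_stack([s*B[:,0],-s*B[:,1],-B[:,2]])
MOUTH=np.array([503.2,281.8,30.]); RX=np.array([np.cos(yr),np.sin(yr),0])
def st(): 
    s=read_state(); print("t%.1f"%s["time"],"tcp",np.round(s["eef_pos"],1),"gap %.1f"%s["finger_gap"],"F",np.round(s["ft_force"],1))
    return s
E
python3 - <<'E'
from h import *
np.set_printoptions(precision=2,suppress=True)
for s in (1,-1):
  for a in (0,.3,.6,.96):
    print(s,a,binP(a,(-6.5,0,163)),inverse_kinematics(binP(a,(-6.5,0,163)),lipR(a,s)), inverse_kinematics(binP(a,(-6.5,0,240)),lipR(a,s)) is not None)
down=lambda th: np.column_stack([[np.cos(th),np.sin(th),0],[np.sin(th),-np.cos(th),0],[0,0,-1]])
# cartridge pick, tool tilted back by g from vertical (toward panel normal)
for g in (0,.3,.611):
  for s in (1,-1):
    Z=RU@np.array([-np.sin(g),0,-np.cos(g)]); X=s*RU[:,1]; R=np.column_stack([X,np.cross(Z,X),Z])
    print("pick",g,s,inverse_kinematics(binP(.96,(5,0,75)),R))
    for yaw in (0,yr-np.pi-yu):
      R2=Ro.from_euler('z',yaw).as_matrix()@RU@Ro.from_euler('y',-(np.pi/2-.96)).as_matrix()@RU.T@R
      for p in ((470,-10,8),(500,40,8),(540,40,8)): print("  place",round(yaw,2),p,R2[:,2],inverse_kinematics(p,R2))
for s in (0,np.pi): print("slot",inverse_kinematics(MOUTH-25*RX,down(yr+np.pi/2+s)),inverse_kinematics(MOUTH-130*RX,down(yr+np.pi/2+s)))
E
```

```text
1 0 [ 620.31 -163.85  175.  ] [-0.18  0.68  0.54  1.63 -0.41  0.95  0.45] True
1 0.3 [ 572.5  -161.31  165.8 ] [-0.22  0.51  0.57  2.02 -0.73  0.49  0.82] True
1 0.6 [ 529.54 -159.02  142.86] [ 0.93  0.53 -0.85  2.31  2.12  0.31 -1.83] True
1 0.96 [ 489.74 -156.9   100.16] None False
-1 0 [ 620.31 -163.85  175.  ] [-0.47  0.99  1.22  1.64 -0.98  1.24 -2.23] True
-1 0.3 [ 572.5  -161.31  165.8 ] [-0.49  0.69  1.01  2.03 -1.14  0.72 -1.97] True
-1 0.6 [ 529.54 -159.02  142.86] [ 0.74  0.47 -0.6   2.32  2.48  0.22  0.91] True
-1 0.96 [ 489.74 -156.9   100.16] None False
pick 0 1 [ 0.12  0.7   0.08  1.82 -0.09  0.63  1.77]
  place 0 (470, -10, 8) [ 0.57 -0.03 -0.82] None
  place 0 (500, 40, 8) [ 0.57 -0.03 -0.82] None
  place 0 (540, 40, 8) [ 0.57 -0.03 -0.82] [ 0.64  1.26 -1.28  2.37  2.17  1.32 -0.38]
  place -1.61 (470, -10, 8) [-0.05 -0.57 -0.82] [-0.83  0.93  0.51  2.03  0.21  0.59 -0.73]
  place -1.61 (500, 40, 8) [-0.05 -0.57 -0.82] [-0.87  0.96  0.51  1.91  0.15  0.7  -0.7 ]
  place -1.61 (540, 40, 8) [-0.05 -0.57 -0.82] [-0.83  0.99  0.52  1.81  0.13  0.75 -0.65]
pick 0 -1 [-0.2
[... 2280 characters left out ...]
   1.53 -1.05]
  place 0 (470, -10, 8) [-0.  0. -1.] [-0.33  0.71  0.31  2.15 -0.59  0.36 -1.16]
  place 0 (500, 40, 8) [-0.  0. -1.] [-0.47  0.75  0.37  2.07 -0.63  0.43 -1.23]
  place 0 (540, 40, 8) [-0.  0. -1.] [-0.5   0.8   0.46  1.97 -0.69  0.52 -1.18]
  place -1.61 (470, -10, 8) [ 0.  0. -1.] [ 0.13  0.68 -0.31  2.13  0.51  0.4   2.46]
  place -1.61 (500, 40, 8) [ 0.  0. -1.] [ 0.05  0.71 -0.33  2.05  0.49  0.46  2.39]
  place -1.61 (540, 40, 8) [ 0.  0. -1.] [ 0.07  0.75 -0.35  1.94  0.48  0.53  2.44]
slot [-0.31  0.74 -0.38  1.88  0.46  0.61  2.07] [-0.16  0.68 -0.35  2.01  0.45  0.52  2.22]
slot [-0.7   0.73  0.17  1.9  -0.22  0.53 -0.47] [-0.59  0.69  0.24  2.03 -0.35  0.46 -0.18]
```

```bash
cat >> h.py <<'E'
def down(th): return np.column_stack([[np.cos(th),np.sin(th),0],[np.sin(th),-np.cos(th),0],[0,0,-1]])
E
python3 - <<'E'
from h import *
X=RU[:,0]; R=down(yu)
c=lambda a,off=42.5: binP(a,(-3,0,160))-off*X
p0=c(0)-(-1)*0*X; p0=binP(0,(-3,0,160))-34*X   # back finger 8 mm clear behind the lip
movep(p0+[0,0,90],R); st()
print(movel(p0,guard=8,max_speed=100)); st()
for a in np.arange(0,.73,.09):
    movel(c(a),max_speed=90); 
    if a>0.05: st()
wait(.6)
c_=camera("scene"); cv2.imwrite("pics/s2.png",cv2.resize(c_["image"][60:300,180:500],(800,600)))
st()
E
```

```text
t3.0 tcp [ 590.1 -161.4  261.9] gap 85.1 F [ 0.7  1.1 -0.7]
False
t4.0 tcp [ 590.1 -162.4  172.6] gap 85.5 F [-1.   0.7 -0.5]
t4.6 tcp [ 567.2 -161.   171.4] gap 85.5 F [0.6 0.2 0.3]
t4.9 tcp [ 553.2 -160.2  169. ] gap 85.2 F [0.6 0.5 0.8]
t5.2 tcp [ 539.2 -159.4  165.5] gap 84.8 F [0.1 0.3 0. ]
t5.5 tcp [ 525.7 -158.8  160.8] gap 85.4 F [0.2 0.9 0. ]
t5.8 tcp [ 512.4 -158.1  154.9] gap 85.3 F [ 0.3 -0.2 -0.3]
t6.1 tcp [ 499.8 -157.4  147.8] gap 85.1 F [1.4 0.1 0.3]
t6.4 tcp [ 488.  -156.8  139.6] gap 85.0 F [ 0.3  0.2 -0.1]
t6.7 tcp [ 476.9 -156.3  130.4] gap 85.6 F [ 0.6 -1.  -0.1]
t7.4 tcp [ 476.8 -156.2  130.3] gap 85.3 F [-0.1 -0.  -0.1]
```

View pics/s2.png

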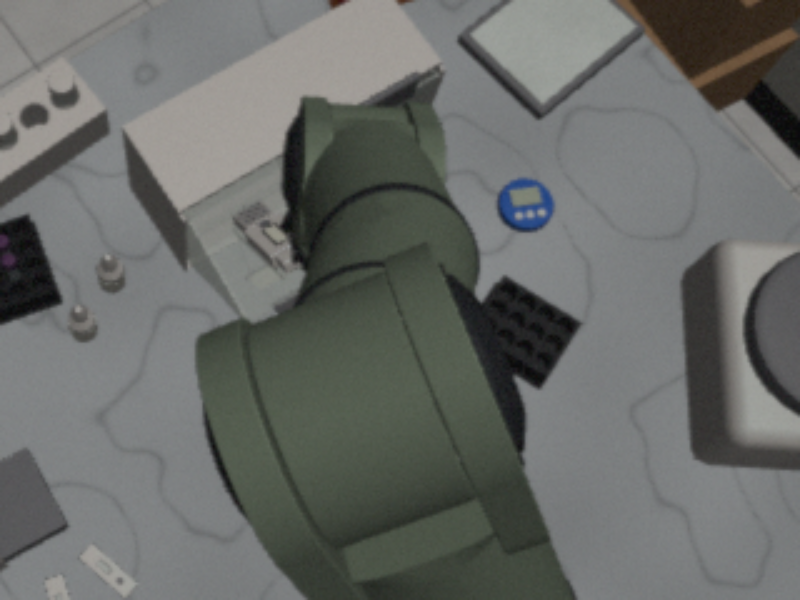

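The bin is open. The cartridge lies in it window up, at roughly (265,235) in the crop. I'll lift clear and measure it.

```bash
python3 - <<'E'
from h import *
import pickle
np.set_printoptions(precision=1,suppress=True)
s=st(); movel(s["eef_pos"]+[0,0,110]); movep([430,130,300],down(yu)); st()
a,b=camera("scene"),camera("top"); pickle.dump((a,b),open("open.pkl","wb"))
ims=[]
for n,c in (("scene",a),("top",b)):
    P=cloud(c); 
    # crop about projected cartridge
    p=binP(.96,(17,0,60)); T=np.linalg.inv(c["cam_to_world"]); q=T[:3,:3]@p+T[:3,3]
    u=c["cx"]+c["fx"]*q[0]/-q[2]; v=c["cy"]+c["fy"]*(-q[1])/-q[2]; print(n,u,v)
    u0,v0=int(u)-40,int(v)-45; print("crop origin",u0,v0)
    ims.append(cv2.resize(c["image"][v0:v0+90,u0:u0+80],(400,450),interpolation=cv2.INTER_CUBIC))
    # bin-frame coordinates of measured points
    Q=P.reshape(-1,3); L=(Q-PIV)@binR(.96); m=(L[:,0]>-15)&(L[:,0]<40)&(abs(L[:,1])<75)&(L[:,2]>-5)&(L[:,2]<145)
    L=L[m]; print(len(L))
    for z0 in range(0,145,15):
        k=L[(L[:,2]>=z0)&(L[:,2]<z0+15)]; t=k[k[:,0]>18]
        print(z0,len(k),"floorx",np.median(k[k[:,0]<=18,0]) if len(k) else 0,"cart",len(t),np.median(t,0) if len(t) else "",np.percentile(t[:,1],[3,97]) if len(t) else "")
cv2.imwrite("pics/s3.png",np.hstack(ims))
E
```

```text
t7.4 tcp [ 476.8 -156.2  130.3] gap 85.3 F [-0.1 -0.  -0.1]
t9.4 tcp [430.2 129.1 299.7] gap 85.6 F [-0.1 -0.7  0.6]
scene 285.1916648526746 155.52784584323086
crop origin 245 110
1864
0 241 floorx -0.9107651455731312 cart 159 [34.7 -6.8  8.2] [-70.2  53.6]
15 123 floorx -1.1279910366047932 cart 42 [28.3 -6.7 23. ] [-33.1   9.9]
30 125 floorx -1.5455680649550991 cart 46 [28.2 -8.9 38.7] [-28.2  13.4]
45 141 floorx -1.2419914822249458 cart 53 [ 28.5 -10.2  53.9] [-32.5  14.5]
60 143 floorx -1.5189738982637193 cart 58 [27.9 -9.  68. ] [-32.8  14.4]
75 151 floorx -1.6856788850060829 cart 55 [28.4 -7.1 83.8] [-32.5  14.9]
90 171 floorx -1.4496929173234672 cart 64 [28.  -9.1 98.8] [-32.6  15.4]
105 220 floorx -1.462717439491046 cart 63 [ 26.   -5.3 110.9] [-32.9  14. ]
120 249 floorx -1.4302791730488964 cart 51 [ 23.6  -9.2 126. ] [-28.    9.7]
135 127 floorx -1.4698098609709973 cart 0  
top 305.1962231983989 168.50274574564924
crop origin 265 123
2104
0 277 floorx -2.291633418098531 cart 171 [33.8 -2.6  7.4] [-69.1  66.9]
15 146 floorx -2.3579909912256856 cart 44 [27.8 -9.9 23.4] [-29.7   9. ]
30 148 floorx -2.3093516262311873 cart 49 [ 27.4 -10.9  37.6] [-30.6   9.6]
45 170 floorx -1.9854348700748672 cart 59 [27.5 -7.2 52.5] [-33.4  13.3]
60 174 floorx -2.2419795075728226 cart 61 [ 27.8 -12.   67.3] [-32.8  13.7]
75 173 floorx -2.653987065904148 cart 59 [27.7 -9.3 82.8] [-33.  14.]
90 214 floorx -2.5274233063883833 cart 79 [ 26.8 -11.   97.9] [-34.1  14.4]
105 228 floorx -2.182868348056047 cart 61 [ 25.5  -8.  111.6] [-28.7   9.1]
120 260 floorx -2.224196609833858 cart 40 [ 23.3 -10.6 124.2] [-27.3   8.4]
135 138 floorx -2.5121291558604852 cart 0
```

View pics/s3.png

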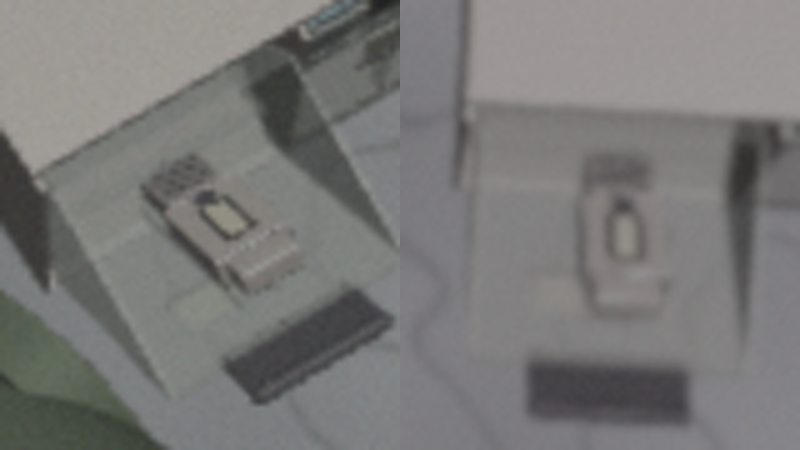

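```bash
python3 - <<'E'
from h import *
X=RU[:,1]; Z=np.array([0,0,-1.]); R=np.column_stack([X,np.cross(Z,X),Z])
p=binP(.96,(5,-9.5,88)); print(p)
movep(p+[0,0,190],R); movel(p+[0,0,50]); print("hit",movel(p,guard=5,max_speed=60)); st()
clamp(); wait(.2); s=st()
B=binR(.96); Rc=np.column_stack([B[:,2],-B[:,1],B[:,0]]); assert np.linalg.det(Rc)>.9
t=s["tool_rot"].T@(binP(.96,(7,-9.5,60))-s["eef_pos"]); Rct=s["tool_rot"].T@Rc
np.savez("grasp.npz",t=t,Rct=Rct); print("t",np.round(t,1))
q=s["eef_pos"]+40*B[:,2]; movel(q,max_speed=60); st()
movel(q+[0,0,150],max_speed=120); st()
c=camera("scene"); cv2.imwrite("pics/s4.png",cv2.resize(c["image"][60:300,180:500],(800,600)))
Rt=np.column_stack([RX,np.cross([0,0,1],RX),[0,0,1]])@Rct.T
for h in (120,0): print(inverse_kinematics(np.array([500,40,h])-Rt@t,Rt), np.array([500,40,h])-Rt@t)
E
```

```text
[ 557.17132468 -170.00345958   66.56571662]
hit False
t13.6 tcp [ 557.4 -170.1   66.9] gap 85.4 F [-0.8 -0.1  0.2]
t14.2 tcp [ 557.3 -170.    67.1] gap 48.7 F [-1.6  1.4  8. ]
t [-0.  23.9 15. ]
t15.1 tcp [ 524.7 -168.2   90. ] gap 48.7 F [-0.1  0.   2.5]
t16.4 tcp [ 524.3 -168.2  239.4] gap 49.0 F [-0.1  0.3 -1.3]
[-1.20538435  1.05452038  1.09106569  1.87900386 -0.40624699  0.93659547
 -0.10193467] [502.61539995  68.05066102 118.51528109]
[-1.17176646  1.265027    1.00602776  1.88118652 -0.63050504  0.81191161
 -0.03481721] [502.61539995  68.05066102  -1.48471891]
```

View pics/s4.png

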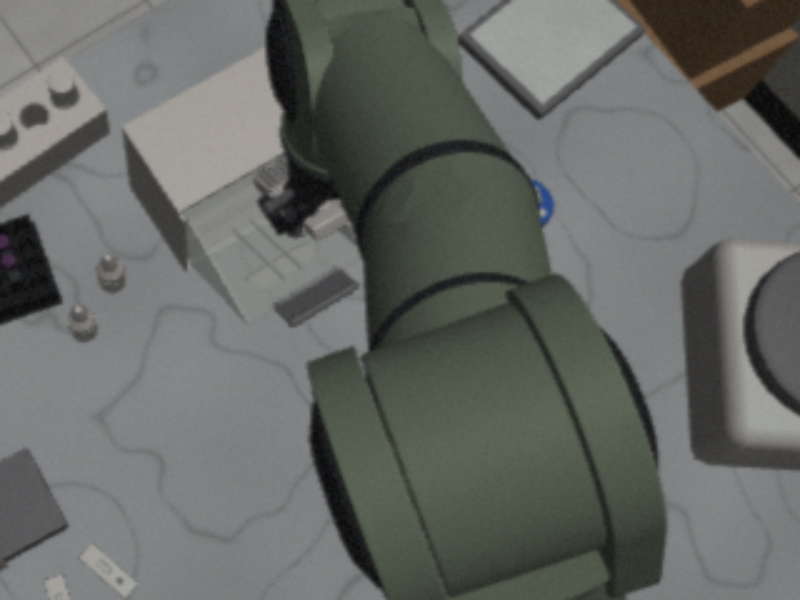

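The grip holds (gap 48.7 mm). The fingertips reach about 10 mm past the underside because of the tilt. I'll lower until the tips touch, with the cartridge slightly tail-down, and release from a few millimetres.

```bash
python3 - <<'E'
from h import *
g=np.load("grasp.npz"); t,Rct=g["t"],g["Rct"]
Rc=np.column_stack([RX,np.cross([0,0,1],RX),[0,0,1]])@Ro.from_euler('y',-4,degrees=True).as_matrix()
Rt=Rc@Rct.T
f=lambda h: np.array([500,40,h])-Rt@t
movep(f(140),Rt); st(); movel(f(30),max_speed=120); st()
print("hit",movel(f(2),guard=3.5,max_speed=25)); s=st(); print("underside h",(s["eef_pos"]+s["tool_rot"]@t)[2])
open_gripper(); wait(.3); s=st()
p=s["eef_pos"]-90*s["tool_rot"][:,2]; movel(p,max_speed=150); movel([p[0],p[1],300],down(yr+np.pi/2+np.pi)); movep([400,200,330],down(yr-np.pi/2)); st()
import pickle
np.set_printoptions(precision=1,suppress=True)
ims=[]
for n in ("scene","top"):
    c=camera(n); P=cloud(c); Q=comp(P,14,28,(420,580,-60,170),2); r,b=rect(Q); print(n,len(Q),np.array(r[0]),np.array(r[1]),r[2],Q[:,2].mean(),b.ravel(), Q.mean(0))
    T=np.linalg.inv(c["cam_to_world"]); q=T[:3,:3]@[500,40,10]+T[:3,3]; u=int(c["cx"]+c["fx"]*q[0]/-q[2]); v=int(c["cy"]-c["fy"]*q[1]/-q[2])
    ims.append(cv2.resize(c["image"][v-45:v+45,u-40:u+40],(400,450),interpolation=cv2.INTER_CUBIC)); print(u-40,v-45)
cv2.imwrite("pics/s5.png",np.hstack(ims))
E
```

```text
t18.4 tcp [502.7  67.6 140.6] gap 49.0 F [ 0.  -1.3 -1.1]
t19.4 tcp [502.9  68.1  31.1] gap 49.1 F [-0.  -0.2 -1.5]
hit True
t20.5 tcp [502.5  68.1   2.3] gap 48.7 F [0.5 1.6 4.2]
underside h 1.865782124475254
t21.3 tcp [502.2  68.    2. ] gap 85.5 F [-0.1  0.1 -0.6]
t24.5 tcp [400.4 199.9 329.9] gap 85.4 F [ 0.1 -0.8  0.3]
scene 510 [496.2  25.1] [102.6  47.1] 79.4709243774414 nan [463.7 -21.  510.  -29.6 528.7  71.2 482.4  79.9] [nan nan nan]
205 176
top 627 [495.3  37.3] [125.6  46.8] 79.29317474365234 nan [460.6 -20.  506.6 -28.7 530.   94.7 484.  103.4] [nan nan nan]
197 154
```

View pics/s5.png

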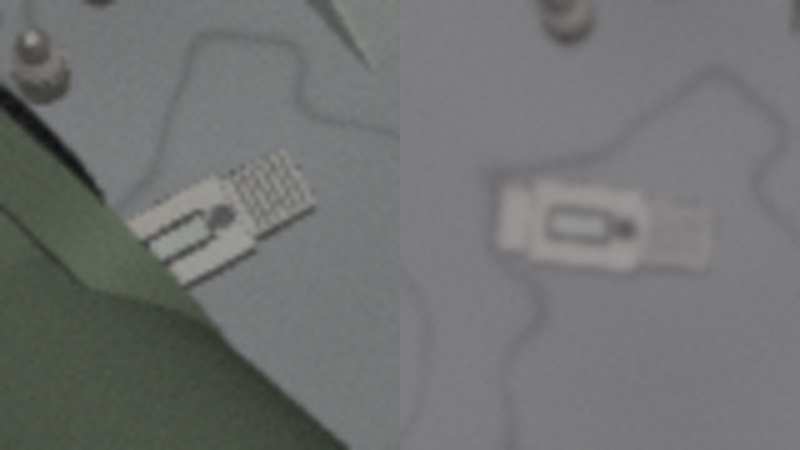

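The cartridge lies flat on the bench, window up, nose toward the reader (left in the top view, pixels ~(500–712, 185–270)). Regrasping it by the grip end.

```bash
python3 - <<'E'
from h import *
yc=np.deg2rad(79.35); d=np.array([np.cos(yc),np.sin(yc),0]); o=np.array([496.8,37.5,0])
Rg=down(yc-np.pi/2); p=o-46*d+[0,0,4]
movep(p+[0,0,110],Rg); movel(p+[0,0,40]); print("hit",movel(p,guard=4,max_speed=50)); st()
clamp(); wait(.2); s=st()
movel(s["eef_pos"]+[0,0,90],max_speed=100); st()
Rs=down(yr-np.pi/2)
a=MOUTH-(8+65+46)*RX+[0,0,5]
movep(a+[0,0,60],Rs); print("hit",movel(a+[0,0,.5],guard=4,max_speed=40)); st()
c=camera("top"); T=np.linalg.inv(c["cam_to_world"]); q=T[:3,:3]@(MOUTH-[0,50,0])+T[:3,3]; u=int(c["cx"]+c["fx"]*q[0]/-q[2]); v=int(c["cy"]-c["fy"]*q[1]/-q[2])
w=camera("wrist"); cv2.imwrite("pics/s6.png",np.hstack([cv2.resize(c["image"][v-45:v+45,u-40:u+40],(400,450),interpolation=cv2.INTER_CUBIC),cv2.resize(w["image"],(400,450))]))
E
```

```text
hit False
t27.6 tcp [488.4  -7.8   4.2] gap 85.3 F [-0.1 -0.8  0.3]
t28.3 tcp [488.5  -7.7   4.4] gap 38.4 F [-1.3  1.1 11.6]
t29.4 tcp [488.2  -7.6  94. ] gap 38.7 F [ 0.6  0.8 -0.4]
hit False
t31.7 tcp [492.3 163.4  35.7] gap 38.4 F [-0.5 -0.5 -1.1]
```

View pics/s6.png

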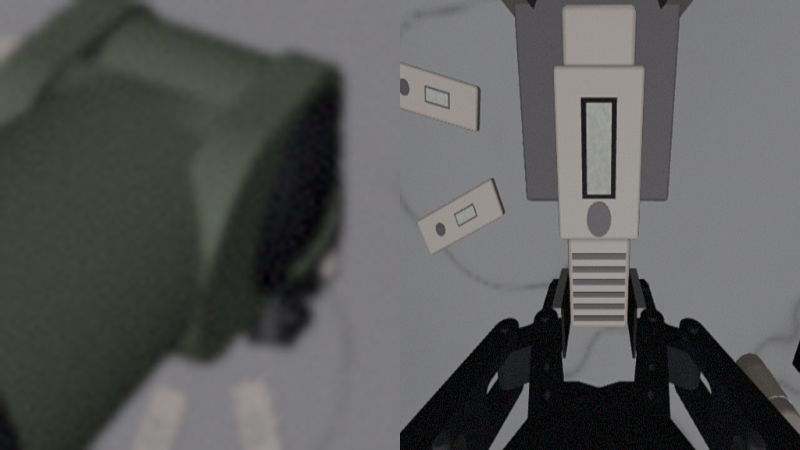

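The wrist view shows the cartridge centred on the deck (both midlines at ~598 px) and aligned. The fingertips are about flush with the underside, so I'll keep 2 mm of clearance while inserting.

```bash
python3 - <<'E'
from h import *
a=MOUTH-(8+65+46)*RX; a[2]=37
movel(a)
for d,g,v in ((60,8,70),(86,8,50),(98,9,20)):
    h=movel(a+d*RX,guard=g,max_speed=v); print(d,h); s=st(); print("prog",(s["eef_pos"]-a)@RX,"lat",np.cross(RX,s["eef_pos"]-a)[2])
    if h: break
w=camera("wrist"); cv2.imwrite("pics/s7.png",w["image"])
E
```

```text
60 False
t33.1 tcp [497.8 222.5  37. ] gap 38.7 F [ 0.4  0.  -1.4]
prog 59.464490307638705 lat -0.06952303629993484
86 False
t33.8 tcp [500.1 248.8  37. ] gap 38.5 F [ 0.7 -0.5 -0.7]
prog 85.86760431360652 lat 0.0432786341365885
98 True
t34.1 tcp [500.3 252.6  36.6] gap 38.4 F [-0.  -0.5 -0.9]
prog 89.68072195818644 lat 0.2337320903714648
```

View pics/s7.png

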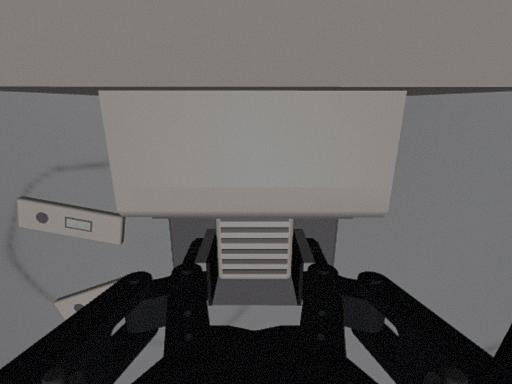

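```bash
python3 - <<'E'
from h import *
open_gripper(); wait(.2); s=st(); p=s["eef_pos"]
movel(p+[0,0,70]); b=p-60*RX; clamp(); movel([b[0],b[1],107]); movel([b[0],b[1],43]); st()
tail=p-19*RX
h=movel([tail[0]+8*RX[0],tail[1]+8*RX[1],43],guard=6,max_speed=25); s=st()
print("hit",h,"finger centre to mouth",(MOUTH-s["eef_pos"])@RX)
movel(s["eef_pos"]-30*RX); s=st(); movel(s["eef_pos"]+[0,0,100])
w=camera("wrist"); cv2.imwrite("pics/s8.png",w["image"])
P=cloud(w); Q=comp(P,43,60,(440,560,200,285),2); r,bx=rect(Q); print(len(Q),r,bx.ravel(),Q[:,2].mean())
open_gripper()
E
```

```text
t34.9 tcp [500.2 252.6  36.6] gap 85.1 F [ 0.1 -0.1 -0.5]
t37.4 tcp [494.9 193.   43.3] gap -0.3 F [0.1 0.3 1.2]
t38.7 tcp [497.7 227.1  42.7] gap -0.3 F [ 1.  -1.7  1.1]
hit True finger centre to mouth 54.975622225874
t39.0 tcp [495.  196.9  42.8] gap -0.0 F [-0.7  0.6  0.4]
2713 ((511.845703125, 270.1171569824219), (37.756126403808594, 64.90338897705078), 38.78415298461914) [476.80267 283.58862 517.4574  232.9957  546.88873 256.6457  506.234
 307.23862] nan
```

View pics/s8.png

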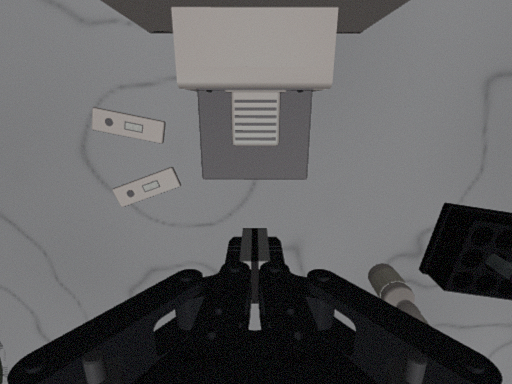

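The cartridge is home: the second push stopped with the finger centre 55 mm from the mouth, which puts the tail about 45 mm out, and the picture agrees. Now I'll push the bin shut from the front with closed fingers.

```bash
python3 - <<'E'
from h import *
X=RU[:,0]; R=down(yu+np.pi/2) 
if inverse_kinematics(binP(0,(-25,0,160)),R) is None: R=down(yu-np.pi/2)
c=lambda a: binP(a,(-6.5,0,183))-16*X-[0,0,25]
clamp()
p=c(.96)-30*X; s=st()
movel([s["eef_pos"][0],s["eef_pos"][1],260])
movep(p+[0,0,180],R); movel(p,max_speed=150); st()
for a in np.arange(.96,.03,-.1):
    movel(c(a),max_speed=100)
st(); movel(c(.03),max_speed=30); wait(.3); st()
movel(c(0.03)-40*X); s=st(); movel(s["eef_pos"]+[0,0,90]); movep([400,150,320],down(yr-np.pi/2)); st()
np.set_printoptions(precision=1,suppress=True)
ims=[]
for n in ("scene","top"):
    k=camera(n); P=cloud(k); ims.append(cv2.resize(k["image"],(400,300)) )
    for nm,z0,z1,box in (("lipL",190,212,(590,640,-230,-110)),("lipR",190,212,(590,640,-400,-270))):
        Q=comp(P,z0,z1,box,0); print(n,nm,len(Q),Q.mean(0))
    if n=="top": cv2.imwrite("pics/s9.png",cv2.resize(k["image"][100:250,20:440],(800,286*1),interpolation=cv2.INTER_CUBIC))
E
```

```text
t41.5 tcp [495.  196.9 142.8] gap 0.4 F [ 0.2 -1.1 -0.7]
t45.6 tcp [ 427.8 -153.7   87.2] gap 0.3 F [ 0.3 -0.2  0. ]
t49.1 tcp [ 592.8 -162.5  169. ] gap 0.2 F [ 0.4 -0.3 -0.6]
t49.7 tcp [ 598.8 -162.7  169.7] gap 0.2 F [-0.9 -0.2 -0.3]
t50.1 tcp [ 559.  -160.5  170.1] gap -0.2 F [0.7 0.2 0.5]
t52.9 tcp [400.2 149.8 320. ] gap -0.1 F [ 0.2 -0.5  0.3]
scene lipL 134 [ 618.4 -162.5  199.7]
scene lipR 129 [ 609.6 -330.3  199.6]
top lipL 135 [ 619.2 -164.1  199.2]
top lipR 135 [ 610.5 -330.6  199.1]
```

View pics/s9.png

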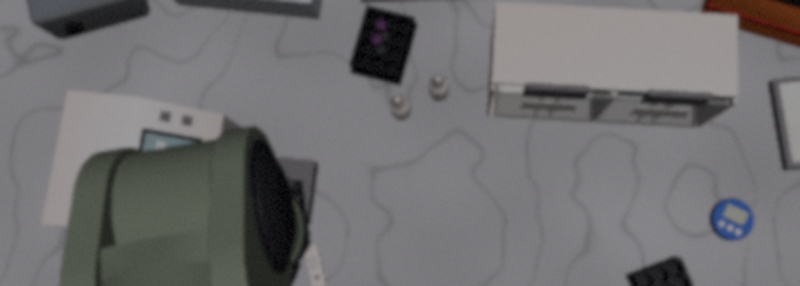

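Both bins are shut, with the lips within 1 mm of their start positions, and the bench items look undisturbed. I'll do one last range check of the cartridge's tail, then hand in.

```bash
python3 - <<'E'
from h import *
movep([450,-60,320],down(yr-np.pi/2)); wait(.3)
tt=[]
for n in ("top","scene"):
    P=cloud(camera(n)); Q=P.reshape(-1,3); L=np.column_stack([(Q-MOUTH)@RX,(Q-MOUTH)@np.cross([0,0,1],RX),Q[:,2]-30])
    k=L[(L[:,0]>-75)&(L[:,0]<-4)&(abs(L[:,1])<40)&(L[:,2]>12)&(L[:,2]<28)]
    print(n,len(k),np.round(np.percentile(k,[2,50,98],axis=0),1)); tt.append(np.percentile(k[:,0],2))
st()
if all(-52<t<-36 for t in tt): finish_job(); print("handed in")
E
```

```text
top 193 [[-44.5 -20.4  14.8]
 [-25.4  -1.2  20.6]
 [ -5.2  18.2  25.2]]
scene 216 [[-43.2 -19.1  14. ]
 [-23.6   0.9  21.9]
 [ -4.5  19.6  26.6]]
t54.4 tcp [450.1 -59.5 320. ] gap -0.1 F [ 0.3  0.4 -0.3]
the job is handed in; nothing more can be done
handed in
```

I finished the whole sequence and handed it in at about 54 s of the 72 s allowed. No verdict was reported, so the results below are my own checks.

- **Opening and lay-down:** I pulled the left bin open from behind its lip and lifted the cartridge out. I released it from a few millimetres above the bench, and it settled flat, window up.
- **Insertion:** I took it up again by its grip end and slid it nose first into the reader. A second push from behind with closed fingers stopped again at the end.
- **Shutting the bin:** I pushed the bin shut from the front.

**Last checks:**
- **Cartridge:** both fixed cameras show its tail 43–45 mm out of the mouth (45 mm expected when home). It is within about 1 mm of the slot's middle, and its top is about 21 mm above the deck, so it is lying flat.
- **Bins:** both lips are within about 1 mm of where they started, so both bins read as shut.
- **Bench and robot:** the items in view looked undisturbed. I did not measure how far any of them had moved. The arm was clear of everything.

**What disagreed:** the first guarded insertion stopped about 3 mm short of the predicted travel. I put this down to error in where I judged the cartridge to sit in the grip. The fingertips also touched the bin panel (8 N) and the bench (12 N) lightly while closing, because they reach farther forward as they shut.

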